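# Eject the cured hub and store it

### The arm

A 6-joint arm with a two-finger parallel gripper is mounted at the origin on the work surface. World frame = base frame: x ahead of the robot, y to its left, z up, the work surface at z = 0. Lengths are in m, angles in degrees, forces in N, time in s.
With the tool pointing down it reaches from about 0.325 to 0.9 m from the base axis. Payload 6.1 kg.
Tool frame: the origin (TCP) lies at the very end of the fingers, on their centre line; the grasp point (between the pads) lies 19 mm behind it; z points along the fingers, y is the line along which they close (so a half turn about z gives the same grasp; the last joint's range is limited). The gripper opens to 87 mm and grips with 3 to 60 N. Pads are 19 mm wide; open, the fingers measure 117 mm over their backs; the gripper's body (75 mm by 190 mm) begins 51 mm behind the grasp point.
Start: joints at [-75.693, 12.628, 87.462, -0, 79.91, -7.225], TCP at [0.229, -0.581, 0.223] pointing down, gripper open.
Joint ranges: [-170.65, 170.65], [-52.31, 119.04], [5.05, 147.46], [-71.25, 251.25], [11.57, 151.72], [-153.62, 153.62]. Speed limits (degrees/s): [147.25, 147.25, 172.46, 180, 180, 180].

### API

Orientations are given as [roll, pitch, yaw] about the fixed x, y, z axes, in that order (R = Rz(yaw) Ry(pitch) Rx(roll)).
In Python, from plant import env, cams, workorder gives the robot as it stands. The module is installed in compiled form; this text tells all that it offers.
- The arm moves only by the tool play_rows, never from a script. Its argument "motion" is text: rows parted by semicolons, each of 7 numbers parted by spaces: the shift along the tool's x, y, z in m, then the turn, a rotation vector about the tool's x, y, z in degrees, then the opening, from 0 (shut) to 1 (fully open). A call has 1 to 5 rows; each row shifts and turns the commanded pose from where the row before left it, along the tool's axes as they then stand; what a row does not reach is not made up. A row lasts 1/12 s, in which the tool goes at most 41.7 mm and 7.16 degrees, less where a joint would pass 70% of its speed; a pose out of reach is approached as far as the arm can. A call is refused whole if a number of a shift passes 0.0417 or a number of a turn 7.16, either way. A call with a gripper value outside its range is refused whole. The fingers move at their own pace and stop on an object; "newtons" is the grip in N (left out, the last holds). Time passes only in rows, so rows that do not move let the fingers close. It gives the time, the measured TCP pose, the force, the opening and the grip force at its end, in the units of the state.
- env.state(): the state, without advancing time (a new reading comes with each control period).
- cams.snapshot(name): name is "scene" or "top" or "wrist"; returns the picture (420x560x3 uint8, red, green, blue); there is no depth.
- cams.calibration(name): a dict with "mtx" (3x3 intrinsics, pixels), "eye" and "rotation" of the camera in the world; the wrist camera has in their place "tool_from_camera" (4x4, takes a point from camera to tool coordinates, whose origin is the TCP and whose axes are the flange's). Camera axes: x right, y up, looking along -z (the intrinsics and any distortion apply to the point x, -y, -z); pixel columns grow to the right and rows downward; lengths in m; the calibration is good to about 2 mm. The wrist camera is an equidistant fisheye: a pixel r from the principal point sees the ray r / f radians off the axis. A picture is of the moment at which its call begins: read the wrist's pose just before it. calibration takes no time and is no camera call.
- workorder.sign_off(): hands the job in; it is judged then, once.
The state is a dict: "time_s": time; "joints": joint angles; "dq": joint speeds; "joint_efforts": joint torques, N m; "tcp_pos": TCP position; "eef_rot": TCP orientation; "ft_force": force on the tool from outside, world axes, zero at the start; "wrist_torque": the same for the moment, N m; "width": finger opening in m; "gripper_force": force on a finger pad.
Only numpy, scipy, OpenCV 4.12 (cv2) and the standard library are available. Lean on these libraries where they do the work, as an engineer would, in place of code of your own. Each camera call takes 0.05 s, during which the arm holds its last target. There are 200 camera calls.

### The job

Press the fixture's ejector lever all the way down so that the cured hub rises out of its pocket, then take the hub and set it down upright on the floor of the tray's empty cell. Lower it all the way before letting go, do not drop it in, and leave the hubs already stored and everything else on the bench where they are.

Things in the scene. Friction and masses are not known exactly. Their poses are not given: they have to be found in the camera images.
- hub: The cured hub: aluminium hub, a plain upright cylinder 44 mm in diameter and 40 mm tall with a bearing set in its top face, about 0.1 to 0.2 kg; origin at the centre of its underside, z up along its axis. At the start it stands in the fixture's pocket, its top 2 mm below the block's top face, so it cannot be gripped there.
- fixture: Curing fixture fixed to the bench: an aluminium block 110 (x) x 100 (y) x 62 mm high on a steel foot 130 x 120 x 8 mm. Round pocket 47 mm in diameter and 42 mm deep at its centre. Origin at the centre of the underside; z up; the ejector lever sticks out of its -x side.
- pocket (a point): Centre of the pocket's mouth, on the block's top face, 62 mm above the bench.
- lever (a joint): Angle of the ejector lever: 0 at rest (tip up, 0.35 rad above level), growing as its tip is pressed down, to a hard stop at 0.6 (tip 0.25 rad below level). It drives the ejector pin under the hub: the hub rises evenly, 43 mm per rad, 26 mm at the stop. The hinge is stiff: the pad needs about 5 N to move, and the lever stays where it is left, holding the hub up.
- lever_pad (a point): Centre of the top of the black plastic press pad at the lever's end; the pad is 45 mm along the lever by 40 mm wide. The hinge axis is level, along the fixture's y, 66 mm from the fixture's origin towards its -x and 42 mm above the bench. The pad's centre lies 87 mm from the hinge along the lever (top 6 mm above the lever's centre line): about 78 mm above the bench at rest, about 26 mm with the lever fully down, moving little sideways.
- tray: Plywood tray fixed on the bench, 179 x 179 mm, 22 mm high, walls, dividers and floor 5 mm thick, divided in 2 x 2 open cells 82 mm square, each floor lined with kraft card. Three cells hold a hub, one (any of the four) is empty. Origin at the centre of the underside, z up, x and y along its sides; cell centres at +-43.5 mm.
- cell0 (a point): Centre of a tray cell's floor, on the floor's upper face (5 mm above the bench), the cell at +x +y of the tray.
- cell1 (a point): Centre of a tray cell's floor, on the floor's upper face (5 mm above the bench), the cell at +x -y of the tray.
- cell2 (a point): Centre of a tray cell's floor, on the floor's upper face (5 mm above the bench), the cell at -x +y of the tray.
- cell3 (a point): Centre of a tray cell's floor, on the floor's upper face (5 mm above the bench), the cell at -x -y of the tray.
- stored0: Finished hub standing in a tray cell: the same aluminium hub, a plain upright cylinder 44 mm in diameter and 40 mm tall with a bearing set in its top face, about 0.1 to 0.2 kg; origin at the centre of its underside, z up along its axis.
- stored1: Finished hub standing in a tray cell: the same aluminium hub, a plain upright cylinder 44 mm in diameter and 40 mm tall with a bearing set in its top face, about 0.1 to 0.2 kg; origin at the centre of its underside, z up along its axis.
- stored2: Finished hub standing in a tray cell: the same aluminium hub, a plain upright cylinder 44 mm in diameter and 40 mm tall with a bearing set in its top face, about 0.1 to 0.2 kg; origin at the centre of its underside, z up along its axis.
- glue0: Bystander: small dark red glue bottle with a nozzle, 38 mm in diameter, 85 mm tall, standing beyond the gap between fixture and tray; origin under its centre.
- tape: Bystander: roll of tape lying flat, 90 mm across, 24 mm high; origin under its centre.
- marker: Bystander: red marker pen lying between fixture and tray, 130 x 14 x 14 mm, long axis x; origin under its centre.
Mind the look-alikes: they are no part of the job. What is shaped like the hub but blue or purple is not meant.

How it is judged (in metres and radians):
On the way, in this order (a step that is already met when the one before it is completed fails the run):
1. the lever is pressed down (past 0.5 rad) and the hub stands raised at least 20 mm in its pocket (value of joint lever above 0.5 rad and z of hub in the frame of fixture above 0.04 m and horizontal distance between hub and pocket below 0.008 m), for 0.2 s.
2. the hub, still held in the fingers, is lowered into the tray's empty cell, its underside within 12 mm of the cell's floor (((horizontal distance between hub and cell0 below 0.027 m and z of hub in the frame of cell0 between -0.004 and 0.012 m) or (horizontal distance between hub and cell1 below 0.027 m and z of hub in the frame of cell1 between -0.004 and 0.012 m) or (horizontal distance between hub and cell2 below 0.027 m and z of hub in the frame of cell2 between -0.004 and 0.012 m) or (horizontal distance between hub and cell3 below 0.027 m and z of hub in the frame of cell3 between -0.004 and 0.012 m)) and contact force between the fingers and hub above 0.5 N), for 0.05 s.
At the end, for the whole second after the job is handed in: The hub stands upright (within 0.1 rad), at rest and released on the floor of the tray's empty cell (within 4 mm of the floor, 27 mm of the cell's centre); stored hubs upright within 15 mm and bystanders within 30 mm of where they were (((horizontal distance between hub and cell0 below 0.027 m and z of hub in the frame of cell0 between -0.004 and 0.004 m) or (horizontal distance between hub and cell1 below 0.027 m and z of hub in the frame of cell1 between -0.004 and 0.004 m) or (horizontal distance between hub and cell2 below 0.027 m and z of hub in the frame of cell2 between -0.004 and 0.004 m) or (horizontal distance between hub and cell3 below 0.027 m and z of hub in the frame of cell3 between -0.004 and 0.004 m)) and angle between each of hub, stored0, stored1, stored2's own z axis and vertical below 0.1 rad and linear speed of hub below 0.02 m/s and distance of each of stored0, stored1, stored2 from where it was at the start of the episode below 0.015 m and distance of each of glue0, tape, marker from where it was at the start of the episode below 0.03 m); the robot touches nothing.
It fails at once if a stored hub is moved by more than 15 mm or tipped over (distance of any of stored0, stored1, stored2 from where it was at the start of the episode above 0.015 m or angle between any of stored0, stored1, stored2's own z axis and vertical above 0.3 rad).
It fails at once if a bystander is moved by more than 30 mm (distance of any of glue0, tape, marker from where it was at the start of the episode above 0.03 m).
It also fails if it takes over 54 s, if anything falls off the work surface, if the arm or the gripper's body presses on something with over 40 N, if the wrist force passes 120 N, or if a joint passes its speed limit or range.

## Working session

There is one attempt and no reset: what is moved stays moved. The work goes in short steps, Python scripts to look and compute and a tool call to move; the robot and the scene stay as the last step left them, time stands still between calls to the robot, and variables do not carry over. Pictures are saved under pics/ and viewed, at most 10 in all, crops included, and the job is handed in when it is done.

Besides the shell and the picture viewer there is one more tool, called after ">>>" by a JSON object that holds its "api" and its "payload". play_rows: Moves the arm, as the interface text tells. Its arguments: {"type":"object","properties":{"motion":{"type":"string"},"newtons":{"type":"number"}},"required":["motion"]}

```bash
mkdir -p pics
python3 - <<'E'
from plant import env,cams
import cv2,numpy as np
print(env.state())
for n in("scene","top"):
    cv2.imwrite(f"pics/{n}0.png",cams.snapshot(n)[:,:,::-1]); print(n,cams.calibration(n))
print(cams.calibration("wrist"))
E
```

```text
{'time_s': 0.0, 'joints': array([-7.56928266e+01,  1.26748375e+01,  8.75264410e+01,  2.17604856e-03,
        7.99105053e+01, -7.22399334e+00]), 'dq': array([ 0.05622389, -0.12484971,  0.00479347,  0.01284036, -0.00820452,
        0.0877145 ]), 'joint_efforts': array([-1.67864997e-03, -4.94612968e+01, -3.87382650e+01,  6.99485256e-02,
        5.72283240e-02, -1.75181353e-04]), 'tcp_pos': array([ 0.22924224, -0.5807674 ,  0.22143539]), 'eef_rot': array([-1.79889373e+02, -1.61813191e-02,  2.15307679e+01]), 'ft_force': array([0.21934142, 0.14394791, 1.21091852]), 'wrist_torque': array([0.01451015, 0.00438079, 0.01816424]), 'gripper_force': 0.0, 'width': 0.08715523276674876}
scene {'mtx': array([[439.40217192,   0.        , 280.1419285 ],
       [  0.        , 439.40217192, 207.76051513],
       [  0.        ,   0.        ,   1.        ]]), 'eye': array([ 1.36878169, -0.24640859,  0.65044051]), 'rotation': array([56.29927284,  0.72610828, 75.0340958 ])}
top {'mtx': array([[427.33760956,   0.        , 278.45917509],
       [  0.        , 427.33760956, 209.94902851],
       [  0.        ,   0.        ,   1.        ]]), 'eye': array([ 0.4655375 , -0.04223896,  1.06998026]), 'rotation': array([  6.10166345,  -0.5885008 , -90.21517453])}
{'mtx': array([[325.1922621 ,   0.        , 276.38319212],
       [  0.        , 325.1922621 , 205.78057415],
       [  0.        ,   0.        ,   1.        ]]), 'tool_from_camera': array([[-1.45423544e-03,  9.64698939e-01,  2.63351177e-01,
         7.19013257e-02],
       [ 9.99998920e-01,  1.45884654e-03,  1.78036641e-04,
        -1.44351784e-03],
       [-2.12437195e-04,  2.63351151e-01, -9.64700019e-01,
        -1.61853348e-01],
       [ 0.00000000e+00,  0.00000000e+00,  0.00000000e+00,
         1.00000000e+00]])}
```

View pics/scene0.png

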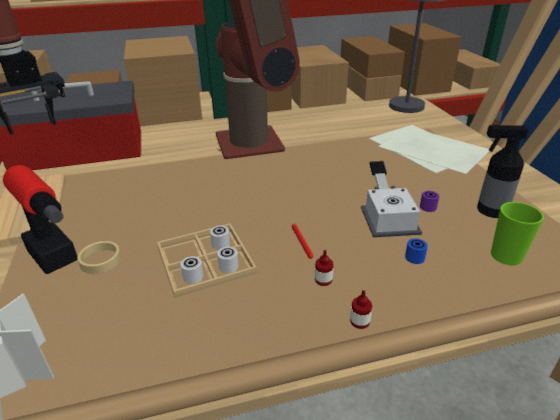

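View pics/top0.png

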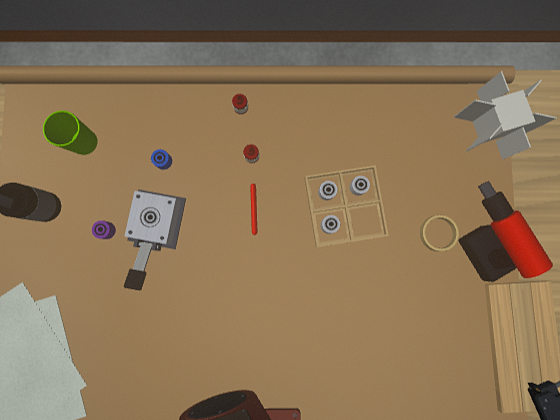

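The top view shows these hub-shaped things:
- Fixture hub, grey, at (150,217). This is the target.
- Blue look-alike at (161,159).
- Purple look-alike at (102,230).
- Stored hubs at (328,190), (361,185) and (331,225).

The empty cell is at (368,219) and the lever pad at (135,280). I'll check these in a close crop.

Run:
```python
import cv2,numpy as np
im=cv2.imread("pics/top0.png")
a=im[180:300,85:195];b=im[155:255,295:395]
a=cv2.resize(a,None,fx=3.6,fy=3.6,interpolation=cv2.INTER_CUBIC);b=cv2.resize(b,None,fx=3.9,fy=3.9,interpolation=cv2.INTER_CUBIC)
o=np.zeros((440,800,3),np.uint8);o[:a.shape[0],:a.shape[1]]=a;o[:b.shape[0],400:400+b.shape[1]]=b
cv2.imwrite("pics/crop.png",o)
```

```text
(no output)
```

View pics/crop.png

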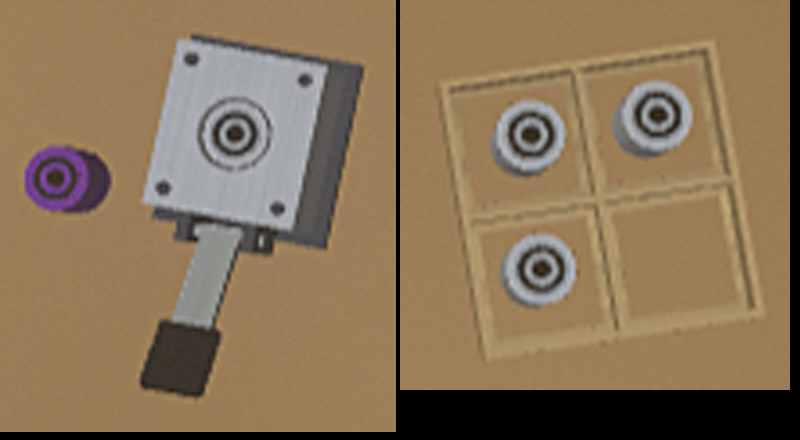

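The crop confirms the grey hub in the fixture at crop (235,133), the pad at (180,358), and the empty cell at the tray's lower right, around (682,252).

```bash
cat > h.py <<'E'
from plant import env,cams
import cv2,numpy as np
from scipy.spatial.transform import Rotation as R
def ray(n,p,z):
    c=cams.calibration(n);K=c["mtx"]
    if n=="wrist":
        s=env.state();Rt=R.from_euler("xyz",s["eef_rot"],degrees=True).as_matrix();T=c["tool_from_camera"]
        d=np.array([p[0]-K[0,2],p[1]-K[1,2]]);r=np.hypot(*d);t=r/K[0,0];d=d/max(r,1e-9)
        v=np.array([np.sin(t)*d[0],-np.sin(t)*d[1],-np.cos(t)])
        v=Rt@T[:3,:3]@v;e=np.array(s["tcp_pos"])+Rt@T[:3,3]
    else:
        v=R.from_euler("xyz",c["rotation"],degrees=True).as_matrix()@np.array([(p[0]-K[0,2])/K[0,0],-(p[1]-K[1,2])/K[1,1],-1]);e=c["eye"]
    return e+v*(z-e[2])/v[2]
def delta(x,y,z,yaw=None):
    "tool-frame shift to a world target, and turn about tool z"
    s=env.state();Rt=R.from_euler("xyz",s["eef_rot"],degrees=True)
    d=Rt.inv().apply(np.array([x,y,z])-s["tcp_pos"])
    print("tool shift mm",np.round(d*1000,1),"yaw now",np.round(s["eef_rot"],2), "" if yaw is None else f"turn z {-(yaw-s['eef_rot'][2]):.1f}")
E
python3 - <<'E'
from h import *
A=lambda x,y:(x/3.6+85,y/3.6+180); B=lambda x,y:((x-400)/3.9+295,y/3.9+155)
np.set_printoptions(precision=4,suppress=True)
print("hub",ray("top",A(235,133),.06))
print("pad",ray("top",A(180,358),.078))
c=np.array([ray("top",A(*p),.062) for p in[(180,40),(328,66),(294,232),(143,203)]]);print(c,c.mean(0))
for i in range(4):
    d=c[(i+1)%4]-c[i];print(np.linalg.norm(d),np.degrees(np.arctan2(d[1],d[0])))
t=np.array([ray("top",B(*p),.022) for p in[(440,83),(713,40),(763,313),(487,360)]]);print(t,t.mean(0))
for i in range(4):
    d=t[(i+1)%4]-t[i];print(np.linalg.norm(d),np.degrees(np.arctan2(d[1],d[0])))
for p in[(530,135),(658,115),(541,269)]:print("st",ray("top",B(*p),.045))
for n,p,z in[("marker",(254,208),.014),("glue",(251,151),.08),("marker end",(254,184),.014),("purple",(102,230),.04)]:print(n,ray("top",p,z))
# scene check
print("scene hub",ray("scene",(393,201),.06),"pad",ray("scene",(378,168),.078))
E
```

```text
hub [0.5576 0.2503 0.06  ]
pad [0.4126 0.2759 0.078 ]
[[0.6192 0.2876 0.062 ]
 [0.6016 0.1898 0.062 ]
 [0.4926 0.2096 0.062 ]
 [0.5118 0.3082 0.062 ]] [0.5563 0.2488 0.062 ]
0.09934715649924257 -100.16604284014039
0.11082286287518842 169.7398630957949
0.1005326943770864 78.98736799217532
0.10934573487721527 -10.87688272068037
[[ 0.6616 -0.1204  0.022 ]
 [ 0.6893 -0.2959  0.022 ]
 [ 0.5143 -0.3226  0.022 ]
 [ 0.4854 -0.1481  0.022 ]] [ 0.5876 -0.2217  0.022 ]
0.17759656042622618 -81.04710961610235
0.177021203905077 -171.32433795406354
0.17685011135365303 99.40103407572195
0.17840239615200876 8.919276618964682
st [ 0.6244 -0.1744  0.045 ]
st [ 0.6368 -0.2546  0.045 ]
st [ 0.5408 -0.1799  0.045 ]
marker [0.5834 0.0073 0.014 ]
glue [0.7116 0.0116 0.08  ]
marker end [0.6438 0.0074 0.014 ]
purple [0.5283 0.3708 0.04  ]
scene hub [0.5594 0.2501 0.06  ] pad [0.4238 0.2723 0.078 ]
```

>>> {"api": "play_rows", "payload": {"motion": "0.030 -0.026 0 0 0 0 0; 0.030 -0.026 0 0 0 0 0; 0.030 -0.026 0 0 0 0 0; 0.030 -0.026 0 0 0 0 0; 0.030 -0.026 0 0 0 0 0", "newtons": 30}}

```text
time_s: 0.52
tcp_pos: [0.3214, -0.4035, 0.2219]
eef_rot: [-179.9, -0.0, 21.5]
ft_force: [1.2, -0.5, 0.8]
width: 0.0616
gripper_force: 0.0
```

>>> {"api": "play_rows", "payload": {"motion": "0.030 -0.026 0 0 0 0 0; 0.030 -0.026 0 0 0 0 0; 0.030 -0.026 0 0 0 0 0; 0.030 -0.026 0 0 0 0 0; 0.030 -0.026 0 0 0 0 0"}}

```text
time_s: 0.93
tcp_pos: [0.4133, -0.2275, 0.2223]
eef_rot: [-180.0, 0.0, 21.5]
ft_force: [1.4, -0.7, -0.6]
width: 0.0285
gripper_force: 0.0
```

>>> {"api": "play_rows", "payload": {"motion": "0.0147 -0.037 0.005 0 0 0 0; 0.0147 -0.037 0.005 0 0 0 0; 0.0147 -0.037 0.005 0 0 0 0; 0.0147 -0.037 0.005 0 0 0 0; 0.0147 -0.037 0.005 0 0 0 0"}}

```text
time_s: 1.35
tcp_pos: [0.4128, -0.0285, 0.1971]
eef_rot: [-180.0, 0.0, 21.5]
ft_force: [0.8, -0.8, -0.4]
width: 0.0017
gripper_force: 0.0
```

>>> {"api": "play_rows", "payload": {"motion": "0.0147 -0.037 0.005 0 0 0 0; 0.0147 -0.037 0.005 0 0 0 0; 0.0147 -0.037 0.005 0 0 0 0; 0.0147 -0.037 0.005 0 0 0 0; 0 0 0 0 0 0 0"}}

```text
time_s: 1.77
tcp_pos: [0.412, 0.135, 0.1764]
eef_rot: [-179.8, 0.0, 21.9]
ft_force: [-0.1, -0.8, -0.7]
width: 0.0004
gripper_force: 0.0
```

Run:
```python
from h import *
print(env.state()["tcp_pos"],env.state()["joints"]);delta(.4095,.277,.10)
cv2.imwrite("pics/w1.png",cams.snapshot("wrist")[:,:,::-1])
```

```text
[0.41200133 0.13504907 0.17636658] [  7.56232658 -12.35400641 117.55119557   0.18240069  74.89603103
  75.59758068]
tool shift mm [  50.7 -132.4   76.8] yaw now [-1.7981e+02  5.0000e-02  2.1920e+01]
```

View pics/w1.png

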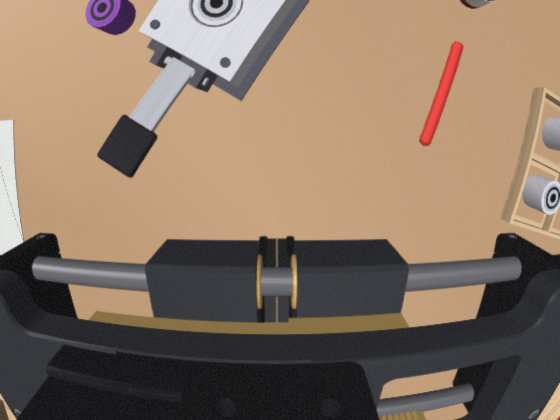

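The wrist view shows the pad centre at (128,143), the hub at (215,3), and closed fingers. The marker and tray are clear.

Run:
```python
from h import *
print("pad",ray("wrist",(130,142),.078),"hub",ray("wrist",(215,3),.06))
```

```text
pad [0.41834873 0.27108734 0.078     ] hub [0.55704691 0.24918638 0.06      ]
```

>>> {"api": "play_rows", "payload": {"motion": "0.0127 -0.033 0.010 0 0 0 0; 0.0127 -0.033 0.010 0 0 0 0; 0.0127 -0.033 0.010 0 0 0 0; 0.0127 -0.033 0.010 0 0 0 0; 0 0 0.015 0 0 0 0"}}

```text
time_s: 2.23
tcp_pos: [0.4136, 0.2744, 0.1233]
eef_rot: [-179.9, -0.2, 21.7]
ft_force: [0.0, 0.2, 0.4]
width: 0.0004
gripper_force: 0.0
```

Run:
```python
from h import *
print(env.state()["tcp_pos"]);delta(.409,.276,.08)
```

```text
[0.41363082 0.27442915 0.12332709]
tool shift mm [-3.9 -3.1 43.3] yaw now [-179.89   -0.21   21.65]
```

>>> {"api": "play_rows", "payload": {"motion": "0 0 0.014 0 0 0 0; -0.001 0 0.014 0 0 0 0; -0.001 0 0.012 0 0 0 0; -0.001 0 0.008 0 0 0 0; 0 0 0.006 0 0 0 0"}}

```text
time_s: 2.65
tcp_pos: [0.4097, 0.2683, 0.068]
eef_rot: [-180.0, 0.1, 21.5]
ft_force: [-1.8, -0.1, 4.9]
width: 0.0005
gripper_force: 2.2
```

>>> {"api": "play_rows", "payload": {"motion": "0 0 0.006 0 0 0 0; -0.001 0 0.006 0 0 0 0; 0 0 0.006 0 0 0 0; 0 0 0.006 0 0 0 0; 0 0 0.004 0 0 0 0"}}

```text
time_s: 3.07
tcp_pos: [0.4091, 0.2687, 0.0406]
eef_rot: [-180.0, -0.0, 21.5]
ft_force: [-3.6, 0.1, 5.7]
width: 0.0004
gripper_force: 2.9
```

>>> {"api": "play_rows", "payload": {"motion": "0 0 0.004 0 0 0 0; 0 0 0.004 0 0 0 0; 0 0 0.002 0 0 0 0; 0 0 0 0 0 0 0"}}

```text
time_s: 3.4
tcp_pos: [0.4098, 0.2686, 0.0308]
eef_rot: [180.0, -0.1, 21.5]
ft_force: [-0.1, -0.2, 3.0]
width: 0.0005
gripper_force: 1.3
```

>>> {"api": "play_rows", "payload": {"motion": "0 0 0.002 0 0 0 0; 0 0 0.0015 0 0 0 0; 0 0 0 0 0 0 0; 0 0 0 0 0 0 0"}}

```text
time_s: 3.73
tcp_pos: [0.4102, 0.2688, 0.029]
eef_rot: [180.0, -0.1, 21.5]
ft_force: [-5.4, -3.7, 18.3]
width: 0.0009
gripper_force: 9.1
```

>>> {"api": "play_rows", "payload": {"motion": "0 0 -0.020 0 0 0 0; 0 0 -0.035 0 0 0 0; 0 0 -0.035 0 0 0 1; 0 0 -0.030 0 0 0 1; 0 0 0 0 0 0 1"}}

```text
time_s: 4.15
tcp_pos: [0.4132, 0.2705, 0.154]
eef_rot: [-180.0, -0.7, 21.5]
ft_force: [1.1, 1.0, 0.3]
width: 0.013
gripper_force: 0.0
```

Run:
```python
from h import *
print(env.state()["tcp_pos"]);delta(.557,.2495,.14)
cv2.imwrite("pics/w2.png",cams.snapshot("wrist")[:,:,::-1])
```

```text
[0.41320253 0.27051843 0.15399919]
tool shift mm [125.9  72.3  15.5] yaw now [-179.98   -0.68   21.52]
```

View pics/w2.png

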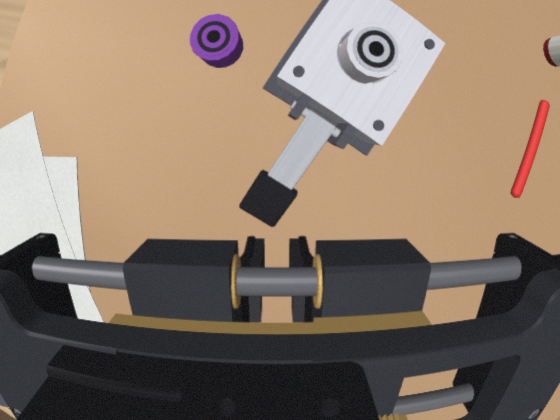

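The lever is fully down and the hub stands proud of the block, its top centred at (376,49).

Run:
```python
from h import *
print("hub",ray("wrist",(376,48.5),.086))
```

```text
hub [0.55482318 0.251408   0.086     ]
```

>>> {"api": "play_rows", "payload": {"motion": "0.031 0.018 0 0 0 0 1; 0.031 0.018 0 0 0 0 1; 0.031 0.018 0 0 0 0 1; 0.031 0.018 0 0 0 0 1; 0 0 0 0 0 0 1"}}

```text
time_s: 4.62
tcp_pos: [0.5551, 0.2451, 0.1444]
eef_rot: [179.9, 0.0, 21.4]
ft_force: [-0.7, -0.5, -0.2]
width: 0.0499
gripper_force: 0.0
```

Run:
```python
from h import *
print(env.state()["tcp_pos"],env.state()["width"]);delta(.557,.2495,.066)
```

```text
[0.55513617 0.24508838 0.14440155] 0.049863223623112615
tool shift mm [ 3.4 -3.5 78.4] yaw now [1.7992e+02 2.0000e-02 2.1350e+01]
```

>>> {"api": "play_rows", "payload": {"motion": "0.003 -0.0035 0 0 0 0 1; 0 0 0 0 0 0 1; 0 0 0 0 0 0 1; 0 0 0.015 0 0 0 1; 0 0 0.01 0 0 0 1"}}

```text
time_s: 5.03
tcp_pos: [0.5513, 0.2523, 0.1219]
eef_rot: [180.0, -0.0, 21.6]
ft_force: [-0.3, 0.1, -0.5]
width: 0.0824
gripper_force: 0.0
```

Run:
```python
from h import *
print(env.state()["tcp_pos"],env.state()["width"]);delta(.557,.2495,.066)
cv2.imwrite("pics/w3.png",cams.snapshot("wrist")[:,:,::-1])
```

```text
[0.55127306 0.25230621 0.12188281] 0.08240126584702441
tool shift mm [ 4.3  4.7 55.9] yaw now [ 1.80e+02 -4.00e-02  2.16e+01]
```

View pics/w3.png

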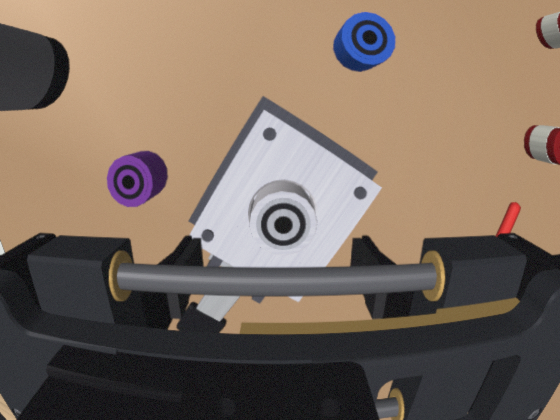

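The hub top is centred at (283,225), between the open fingers (columns about 195 and 358).

Run:
```python
from h import *
s=env.state();print(s["tcp_pos"],s["dq"]);p=ray("wrist",(283,225),.086);print(p);delta(p[0],p[1],.066)
```

```text
[0.54958394 0.2516902  0.11904607] [-0.14073112  0.28992883  0.36139092 -0.07527189  2.95848365 -0.06008587]
[0.55612367 0.25140366 0.086     ]
tool shift mm [ 6.2  2.7 53. ] yaw now [-179.98    0.22   21.59]
```

>>> {"api": "play_rows", "payload": {"motion": "0.003 0.0015 0.012 0 0 0 1; 0.003 0.0015 0.012 0 0 0 1; 0 0 0.012 0 0 0 1; 0 0 0.010 0 0 0 1; 0 0 0 0 0 0 1"}}

```text
time_s: 5.5
tcp_pos: [0.5568, 0.2505, 0.0726]
eef_rot: [-180.0, 0.3, 21.5]
ft_force: [-0.0, 0.0, -0.4]
width: 0.0869
gripper_force: 0.0
```

>>> {"api": "play_rows", "payload": {"motion": "0 0 0 0 0 0 1"}}

```text
time_s: 5.58
tcp_pos: [0.558, 0.2509, 0.0747]
eef_rot: [-180.0, 0.1, 21.5]
ft_force: [0.5, 0.3, -0.0]
width: 0.0872
gripper_force: 0.0
```

>>> {"api": "play_rows", "payload": {"motion": "0 0 0.004 0 0 0 1; 0 0 0.0035 0 0 0 1; 0 0 0 0 0 0 0.35; 0 0 0 0 0 0 0.35; 0 0 0 0 0 0 0.3", "newtons": 40}}

```text
time_s: 6.0
tcp_pos: [0.5591, 0.2512, 0.0689]
eef_rot: [180.0, -0.0, 21.5]
ft_force: [0.3, -0.1, 0.4]
width: 0.0744
gripper_force: 0.0
```

>>> {"api": "play_rows", "payload": {"motion": "0 0 0 0 0 0 0; 0 0 0 0 0 0 0; 0 0 0 0 0 0 0; 0 0 0 0 0 0 0; 0 0 0 0 0 0 0"}}

```text
time_s: 6.42
tcp_pos: [0.559, 0.2511, 0.0687]
eef_rot: [180.0, -0.0, 21.5]
ft_force: [-0.4, -0.1, 0.0]
width: 0.0433
gripper_force: 40.0
```

>>> {"api": "play_rows", "payload": {"motion": "0 0 -0.005 0 0 0 0; 0 0 -0.010 0 0 0 0; 0 0 -0.018 0 0 0 0; 0 0 -0.025 0 0 0 0; 0 0 -0.025 0 0 0 0"}}

```text
time_s: 6.83
tcp_pos: [0.5583, 0.251, 0.1524]
eef_rot: [-180.0, 0.1, 21.5]
ft_force: [1.3, 0.4, -1.4]
width: 0.043
gripper_force: 40.0
```

Run:
```python
from h import *
s=env.state();print(s["tcp_pos"],s["width"],s["gripper_force"],s["joints"]);delta(.5514,-.2714,.13)
```

```text
[0.55826641 0.25100214 0.15239339] 0.043000863130296135 39.99909281730652 [1.68295926e+01 1.42220518e+01 9.33185021e+01 3.32715166e-03
 7.25491036e+01 8.52978808e+01]
tool shift mm [-198.1  483.4   22.6] yaw now [-1.7999e+02  9.0000e-02  2.1530e+01]
```

>>> {"api": "play_rows", "payload": {"motion": "-0.006 0.015 0 0 0 0 0; -0.0124 0.0302 0 0 0 0 0; -0.0124 0.0302 0 0 0 0 0; -0.0124 0.0302 0 0 0 0 0; -0.0124 0.0302 0 0 0 0 0"}}

```text
time_s: 7.25
tcp_pos: [0.5569, 0.1033, 0.1526]
eef_rot: [180.0, -0.1, 21.6]
ft_force: [0.1, 0.2, -1.5]
width: 0.0433
gripper_force: 40.0
```

>>> {"api": "play_rows", "payload": {"motion": "-0.0124 0.0302 0 0 0 0 0; -0.0124 0.0302 0 0 0 0 0; -0.0124 0.0302 0 0 0 0 0; -0.0124 0.0302 0 0 0 0 0; -0.0124 0.0302 0 0 0 0 0"}}

```text
time_s: 7.67
tcp_pos: [0.5547, -0.0603, 0.1526]
eef_rot: [180.0, -0.0, 21.5]
ft_force: [-0.3, -0.1, -2.4]
width: 0.0429
gripper_force: 40.0
```

>>> {"api": "play_rows", "payload": {"motion": "-0.0124 0.0302 0 0 0 0 0; -0.0124 0.0302 0 0 0 0 0; -0.0124 0.0302 0 0 0 0 0; -0.0124 0.0302 0 0 0 0 0; -0.0124 0.0302 0 0 0 0 0"}}

```text
time_s: 8.08
tcp_pos: [0.5524, -0.2236, 0.1525]
eef_rot: [180.0, -0.0, 21.5]
ft_force: [0.7, -0.5, -0.6]
width: 0.0433
gripper_force: 40.0
```

>>> {"api": "play_rows", "payload": {"motion": "-0.010 0.022 0 0 0 0 0; 0 0 0 0 0 0 0; 0 0 0 0 0 0 0"}}

```text
time_s: 8.33
tcp_pos: [0.5511, -0.2475, 0.1522]
eef_rot: [180.0, -0.0, 21.4]
ft_force: [0.9, 0.3, -1.6]
width: 0.043
gripper_force: 40.0
```

Run:
```python
from h import *
s=env.state();print(s["tcp_pos"],s["width"],s["gripper_force"]);delta(.5514,-.2714,.13)
cv2.imwrite("pics/w4.png",cams.snapshot("wrist")[:,:,::-1])
```

```text
[ 0.55108903 -0.24749824  0.15216145] 0.04297114614723062 39.99901592731476
tool shift mm [-8.4 22.4 22.2] yaw now [ 1.7999e+02 -2.0000e-02  2.1380e+01]
```

View pics/w4.png

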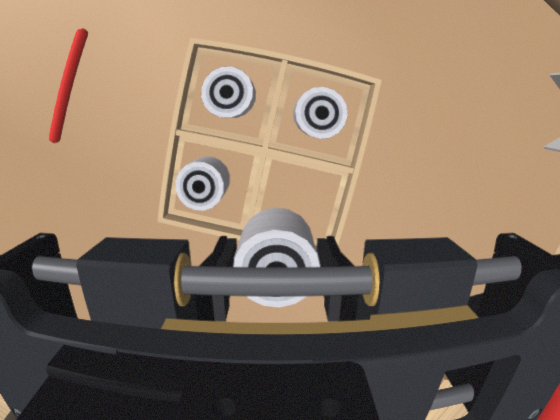

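The hub is held and upright. The tray divider crossing is at (266,148), and the empty cell is at about (300,195).

Run:
```python
from h import *
print("cross",ray("wrist",(266,148),.022),"corners mean",(ray("wrist",(380,80),.022)+ray("wrist",(160,218),.022))/2)
print("st",ray("wrist",(199,187),.045))
```

```text
cross [ 0.58999853 -0.219398    0.022     ] corners mean [ 0.5892922  -0.21895107  0.022     ]
st [ 0.54055723 -0.17723499  0.045     ]
```

>>> {"api": "play_rows", "payload": {"motion": "-0.004 0.011 0.011 0 0 0 0; -0.004 0.011 0.011 0 0 0 0; 0 0 0.02 0 0 0 0; 0 0 0.02 0 0 0 0; 0 0 0 0 0 0 0"}}

```text
time_s: 8.8
tcp_pos: [0.5486, -0.2676, 0.0836]
eef_rot: [-179.6, 0.3, 21.6]
ft_force: [-1.1, 0.4, -2.5]
width: 0.0433
gripper_force: 40.0
```

Run:
```python
from h import *
s=env.state();print(s["tcp_pos"],s["width"],s["gripper_force"]);delta(.5514,-.2714,.028)
```

```text
[ 0.54861085 -0.2675811   0.08356439] 0.043270194213871134 39.99896228313446
tool shift mm [ 1.5  5.  55.5] yaw now [-179.58    0.31   21.56]
```

>>> {"api": "play_rows", "payload": {"motion": "0.001 0.002 0.015 0 0 0 0; 0 0 0.014 0 0 0 0; 0 0 0.010 0 0 0 0; 0 0 0.006 0 0 0 0; 0 0 0 0 0 0 0"}}

```text
time_s: 9.22
tcp_pos: [0.5525, -0.2702, 0.0425]
eef_rot: [-179.9, 0.1, 21.5]
ft_force: [-0.6, 0.5, -0.8]
width: 0.0428
gripper_force: 40.0
```

>>> {"api": "play_rows", "payload": {"motion": "0 0 0.003 0 0 0 0; 0 0 0.002 0 0 0 0; 0 0 0 0 0 0 0"}}

```text
time_s: 9.47
tcp_pos: [0.5539, -0.2711, 0.0398]
eef_rot: [180.0, -0.0, 21.5]
ft_force: [0.7, -0.5, -2.1]
width: 0.0435
gripper_force: 40.0
```

>>> {"api": "play_rows", "payload": {"motion": "0 0 0.003 0 0 0 0; 0 0 0.003 0 0 0 0; 0 0 0.002 0 0 0 0; 0 0 0 0 0 0 0; 0 0 0 0 0 0 0"}}

```text
time_s: 9.88
tcp_pos: [0.5534, -0.2709, 0.0313]
eef_rot: [-180.0, 0.0, 21.5]
ft_force: [-0.1, -0.7, -1.7]
width: 0.0428
gripper_force: 40.0
```

>>> {"api": "play_rows", "payload": {"motion": "0 0 0.0015 0 0 0 0; 0 0 0.001 0 0 0 0; 0 0 0 0 0 0 0; 0 0 0 0 0 0 0"}}

```text
time_s: 10.22
tcp_pos: [0.5535, -0.271, 0.0289]
eef_rot: [-180.0, 0.0, 21.5]
ft_force: [0.3, 0.2, -2.1]
width: 0.0433
gripper_force: 40.0
```

Still no floor contact in the force reading, so I'll lower a little more.

>>> {"api": "play_rows", "payload": {"motion": "0 0 0.001 0 0 0 0; 0 0 0 0 0 0 0; 0 0 0 0 0 0 0"}}

```text
time_s: 10.47
tcp_pos: [0.5535, -0.271, 0.028]
eef_rot: [-180.0, 0.0, 21.5]
ft_force: [-0.3, 0.1, -1.5]
width: 0.043
gripper_force: 40.0
```

>>> {"api": "play_rows", "payload": {"motion": "0 0 0.001 0 0 0 0; 0 0 0 0 0 0 0; 0 0 0 0 0 0 0"}}

```text
time_s: 10.72
tcp_pos: [0.5537, -0.2711, 0.0277]
eef_rot: [180.0, -0.0, 21.5]
ft_force: [-2.1, 0.7, 4.3]
width: 0.0432
gripper_force: 40.0
```

Floor contact at +4 N. Now I'll release and rise.

>>> {"api": "play_rows", "payload": {"motion": "0 0 0 0 0 0 0.7; 0 0 0 0 0 0 0.7; 0 0 0 0 0 0 0.7; 0 0 0 0 0 0 0.7; 0 0 0 0 0 0 0.7"}}

```text
time_s: 11.13
tcp_pos: [0.5536, -0.271, 0.0268]
eef_rot: [-180.0, 0.0, 21.5]
ft_force: [0.7, -0.6, -0.1]
width: 0.0598
gripper_force: 0.0
```

>>> {"api": "play_rows", "payload": {"motion": "0 0 -0.005 0 0 0 0.7; 0 0 -0.015 0 0 0 0.7; 0 0 -0.03 0 0 0 0.7; 0 0 -0.035 0 0 0 0.7; 0 0 -0.035 0 0 0 0.7"}}

```text
time_s: 11.55
tcp_pos: [0.5529, -0.2706, 0.1479]
eef_rot: [-179.9, 0.1, 21.5]
ft_force: [-0.1, -0.5, -0.4]
width: 0.061
gripper_force: 0.0
```

>>> {"api": "play_rows", "payload": {"motion": "-0.025 0 -0.03 0 0 0 0.7; -0.03 0 0 0 0 0 0.7; -0.03 0 0 0 0 0 0.7; 0 0 0 0 0 0 0.7; 0 0 0 0 0 0 0.7"}}

```text
time_s: 11.97
tcp_pos: [0.4737, -0.3028, 0.1777]
eef_rot: [180.0, -0.0, 21.4]
ft_force: [-0.4, 0.4, 0.9]
width: 0.0607
gripper_force: 0.0
```

Run:
```python
from h import *
s=env.state();print(s["tcp_pos"],s["width"],s["gripper_force"])
cv2.imwrite("pics/w5.png",cams.snapshot("wrist")[:,:,::-1])
```

```text
[ 0.4737424  -0.30280508  0.17767822] 0.060666625543221345 0.0
```

View pics/w5.png

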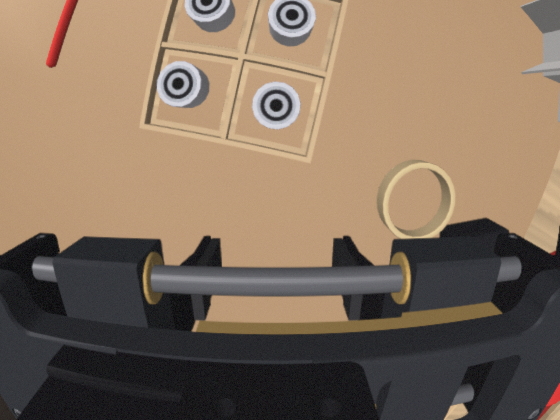

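The hub at (276,105) stands upright and centred in the fourth cell. The stored hubs, tape and marker are undisturbed, and the gripper is clear.

```bash
python3 -c "
from plant import workorder
print(workorder.sign_off())"
```

```text
the job is handed in; nothing more can be done
None
```

I pressed the lever to its stop, set the hub upright on the floor of the tray's empty cell, released it and handed the job in at about 12 s; the last picture showed the stored hubs, tape and marker undisturbed (glue bottle out of view), and sign-off gave no verdict.

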